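# Fetch the quarter-turn filter cartridge from the crowded service caddy

### The job

I need the spare gas-filter cartridge from the service caddy, but the jar, the dropper bottle and the spray can stand round it: first clear all three into the long steel side tray, then turn the cartridge until its foot lines up with the slot of its retainer, lift it out and stand it upright in the middle of the square grey dish. Only then put the jar, the bottle and the can back on the caddy, upright, each in the middle of the recess where it stood. Do not tip them over, and leave the spanner, the tape roll and the mouse where they lie.

Things in the scene. Friction and masses are not known exactly. Their poses are not given: they have to be found in the camera images.
- caddy: fixed flat grey caddy, top z 12 mm; origin on its underside, below the centre of the retainer (aluminium box, 62 x 46 mm, top z 31 mm, its top plate 5 mm thick with a slot 56 mm long along x, 22 mm wide along y). Caddy spans x -105 to 45, y -98 to 98 mm. Three round recesses, 64 mm wide, floor z 8 mm, centred at (x, y) (-66, 0), (0, 60), (0, -60) mm. z up
- cartridge_center (a point): loose cartridge, 62 mm tall, 120 g; point at the centre of its flat black body (34 along x, 12 along y, 40 mm tall; grip across y). 20 mm below it is the top of a 34 mm wide flange that rests on the retainer; 42 mm below it the underside of the T-foot (36 along x, 16 along y, 8 mm thick), caught crosswise under the slot, 3 mm up-down play. Comes out upward with x along the slot within 8 degrees, 2 mm
- jar_center (a point): brown screw-top jar with a white lid, loose, 45 mm across, 55 mm tall; point on its axis half-way up. Stands in one of the caddy's recesses; z up
- bottle_center (a point): small white dropper bottle with a red pointed tip, loose, body 32 mm across up to 64 mm, 98 mm tall with the tip; point on its axis 45 mm above its underside: grip it here. Stands in one of the caddy's recesses; z up
- can_center (a point): bare metal spray can with a paper band and a white cap, loose, 46 mm across up to 60 mm, cap 33 mm across, 85 mm tall; point on its axis half-way up. Stands in one of the caddy's recesses; z up
- side_tray: fixed long shallow steel tray, 84 mm (x) x 182 mm (y), rim 9 mm high, walls and floor 3 mm thick; origin at the centre of its underside, z up. Empty at the start; the side area for the three things
- dish: fixed square grey dish, 92 x 92 mm, rim 10 mm high, walls and floor 3 mm thick; origin at the centre of its underside, z up. Empty at the start; the cartridge's target
- spanner: bystander: open-ended spanner lying flat, 23 x 147 x 6 mm, along its y axis; origin under its centre
- tape_roll: bystander: roll of white thread tape lying flat, 52 mm across, 16 mm high; origin under its centre
- mouse: bystander: black computer mouse, 108 x 63 x 40 mm, long along x; origin under its centre

How it is judged:
By the outcome, as a careful person would: the job done as asked, in the order asked, and still so for the second after the job is handed in, with the robot touching nothing.
It also fails if it takes over 144 s, if anything falls off the work surface, if the arm or the gripper's body presses on something with over 40 N, if the wrist force passes 120 N, or if a joint passes its speed limit or range.

### The arm

A 6-joint arm with a two-finger parallel gripper is mounted at the origin on a cart in front of the work surface, level with it; the furniture and walls round the work are solid. World frame = base frame: x ahead of the robot, y to its left, z up, the work surface at z = 0. Lengths are in m, angles in rad, forces in N, time in s.
With the tool pointing down it reaches from about 0.275 to 0.975 m from the base axis. Payload 8.4 kg.
Tool frame: the origin (TCP) lies midway between the tips of the shut fingers; the grasp point (between the pads) lies 19 mm behind it (pinch_z is the distance from the TCP to the grasp point, in m); z points along the fingers, y is the line along which they close (so a half turn about z gives the same grasp; the last joint's range is limited). The gripper opens to 92 mm and grips with 3 to 60 N. Pads are 20 mm wide; open, the fingers measure 128 mm over their backs; the gripper's body (75 mm by 189 mm) begins 69 mm behind the grasp point.
Start: joints at [-0.002, 0.353, 1.633, -0, 1.155, -0.002], TCP at [0.625, -0, 0.215] pointing down, gripper open.
Joint ranges: [-2.63, 2.63], [-0.92, 2.1], [0.06, 2.66], [-1.3, 4.44], [0, 2.69], [-3.02, 3.02]. Speed limits (rad/s): [2.22, 2.22, 2.79, 3.14, 3.14, 3.14].

### API

Orientations are given as a unit quaternion [x, y, z, w].
In Python, from workcell import get_state, get_image, camera_params, hand_in, pinch_z gives the robot as it stands. The module is installed in compiled form; this text tells all that it offers.
- The arm moves only by the tool servo_tool, never from a script. Its argument "rows" is a list of rows, each a list of 3 entries, a list of its own where there are three numbers: the closure in counts, from 0 (fully open) to 255 (shut), then the shift along the tool's x, y, z in m, then the turn about the tool's z in rad. A call has 1 to 20 rows; each row shifts and turns the commanded pose from where the row before left it, along the tool's axes as they then stand; what a row does not reach is not made up. A row lasts 1/8 s, in which the tool goes at most 62.5 mm and 10.7 degrees, less where a joint would pass 70% of its speed; a pose out of reach is approached as far as the arm can. A call is refused whole if a number of a shift passes 0.0625 or a number of a turn 0.188, either way. A call with a gripper value outside its range is refused whole. The fingers move at their own pace and stop on an object; "squeeze" is the grip in N (left out, the last holds). Time passes only in rows, so rows that do not move let the fingers close. It gives the time, the measured TCP pose, the force, the opening and the grip force at its end, in the units of the state.
- get_state(): the state, without advancing time (a new reading comes with each control period).
- get_image(name): name is "scene" or "side" or "wrist"; returns the picture (400x640x3 uint8, blue, green, red); there is no depth.
- camera_params(name): a dict with "intrinsics" (3x3 intrinsics, pixels), "pose" (4x4, takes a point from camera to world coordinates). Camera axes: x right, y down, z forward; pixel columns grow to the right and rows downward; lengths in m; the calibration is good to about 2 mm. A picture is of the moment at which its call begins: read the wrist's pose just before it. camera_params takes no time and is no camera call; for the wrist camera it gives the pose at the moment of the call.
- hand_in(): hands the job in; it is judged then, once.
The state is a dict: "t": time; "q": joint angles; "qd": joint speeds; "joint_torque": joint torques, N m; "tcp_pos": TCP position; "eef_rot": TCP orientation; "wrist_force": force on the tool from outside, world axes, zero at the start; "ft_torque": the same for the moment, N m; "gripper_width": opening from 0.0 (shut) to 1.0 (fully open); "gripper_force": force on a finger pad.
Only numpy, scipy, OpenCV 4.12 (cv2) and the standard library are available. Lean on these libraries where they do the work, as an engineer would, in place of code of your own. Each camera call takes 0.05 s, during which the arm holds its last target. There are 200 camera calls.

## Working session

There is one attempt and no reset: what is moved stays moved. The work goes in short steps, Python scripts to look and compute and a tool call to move; the robot and the scene stay as the last step left them, time stands still between calls to the robot, and variables do not carry over. Pictures are saved under pics/ and viewed, at most 14 in all, crops included, and the job is handed in when it is done.

Besides the shell and the picture viewer there is one more tool, called after "Request:" as name(argument=value, ...) on one line, values as JSON. servo_tool: Moves the arm, as the interface text tells. Its arguments: {"type":"object","properties":{"rows":{"type":"array","items":{"type":"array"}},"squeeze":{"type":"number"}},"required":["rows"]}

```bash
mkdir -p pics; cat > h.py <<'E'
import numpy as np, cv2
from workcell import *
def ray(name,u,v,z,cp=None):
    cp=cp or camera_params(name);K=np.array(cp["intrinsics"]);T=np.array(cp["pose"])
    d=T[:3,:3]@np.linalg.inv(K)@np.array([u,v,1.]);o=T[:3,3]
    return o+d*(z-o[2])/d[2]
def proj(name,p,cp=None):
    cp=cp or camera_params(name);K=np.array(cp["intrinsics"]);T=np.array(cp["pose"])
    c=T[:3,:3].T@(np.array(p)-T[:3,3]);c=K@c;return c[:2]/c[2]
E
python3 - <<'E'
from h import *
s=get_state();print(s)
for n in("scene","side","wrist"):
    cp=camera_params(n);print(n,np.round(cp["intrinsics"],1).tolist(),np.round(cp["pose"],3).tolist())
    cv2.imwrite(f"pics/{n}0.png",get_image(n))
E
```

```text
{'t': 0.0, 'q': array([-2.40242964e-03,  3.53644730e-01,  1.63413332e+00,  4.19166379e-06,
        1.15518940e+00, -2.40237442e-03]), 'qd': array([ 2.01710741e-04, -1.49174334e-03, -1.53653855e-03,  4.19282126e-04,
        8.12872176e-05, -2.21973439e-04]), 'joint_torque': array([-2.43486713e-03, -5.93846583e+01, -3.34216332e+01,  6.94100303e-02,
        2.34022352e-02, -1.15005114e-04]), 'tcp_pos': array([6.24505196e-01, 1.04988762e-06, 2.13866177e-01]), 'eef_rot': array([ 7.07107233e-01,  7.07105995e-01, -4.83534569e-04, -4.88580807e-04]), 'wrist_force': array([-0.58858891, -0.12978389, -0.50818046]), 'ft_torque': array([-0.04492313,  0.02302747, -0.00418704]), 'gripper_force': 0.0, 'gripper_width': 0.9994205868762334}
scene [[403.5, 0.0, 313.7], [0.0, 403.5, 203.1], [0.0, 0.0, 1.0]] [[-0.984, 0.143, -0.103, 0.628], [0.175, 0.844, -0.508, 0.522], [0.014, -0.518, -0.855, 0.897], [0.0, 0.0, 0.0, 1.0]]
side [[397.3, 0.0, 322.8], [0.0, 397.3, 200.5], [0.0, 0.0, 1.0]] [[-0.902, -0.244, 0.355, 0.161], [-0.431, 0.483, -0.762, 0.796], [0.014, -0.841, -0.541, 0.608], [0.0, 0.0, 0.0, 1.0]]
wrist [[347.5, 0.0, 317.9], [0.0, 347.5, 200.1], [0.0, 0.0, 1.0]] [[1.0, 0.0, -0.004, 0.626], [-0.001, -0.965, -0.263, 0.074], [-0.004, 0.263, -0.965, 0.384], [0.0, 0.0, 0.0, 1.0]]
```

View pics/scene0.png

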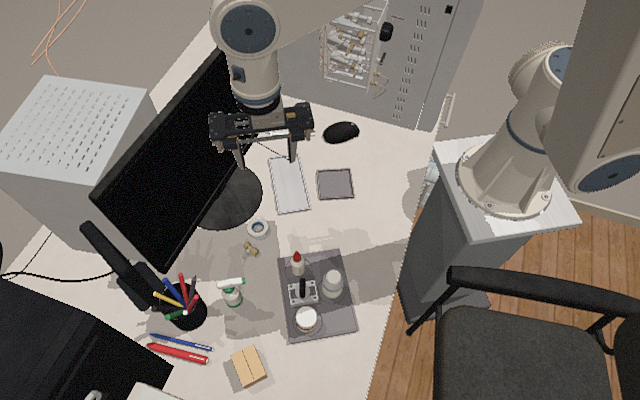

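View pics/side0.png

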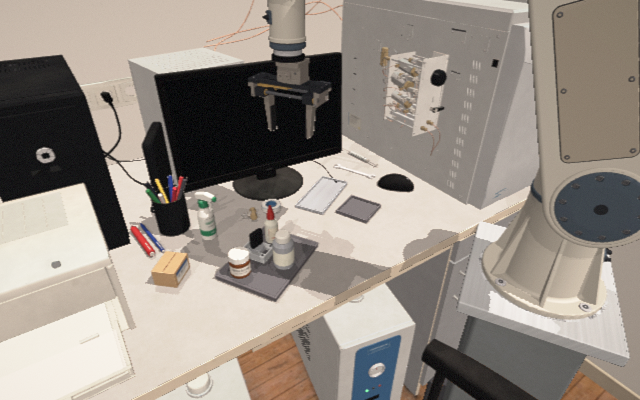

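View pics/wrist0.png

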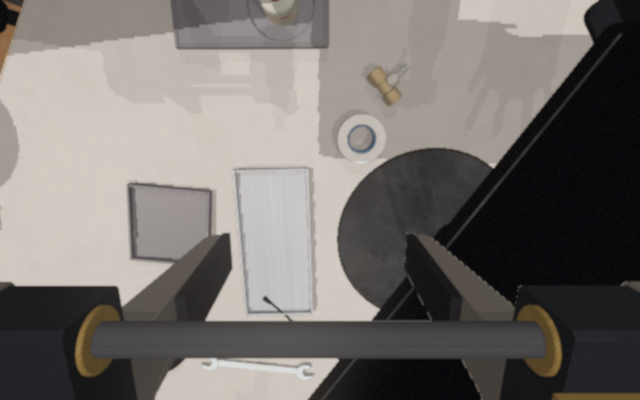

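The scene view shows the caddy around the cartridge (302,292), with the bottle at (298,262), the can at (332,284) and the jar at (306,320). The dish is at (335,184), the side tray at (290,184) and the mouse at (341,132). In the wrist view the dish centre is about (171,223), the tray about (276,240), the spanner runs y≈367 and the tape roll is at (361,138).

```bash
python3 - <<'E'
from h import *
def R(n,l,z):
    for p in l: print(n,p,np.round(ray(n,*p,z),3))
print("dish rim");R("wrist",[(129,183),(212,188),(211,262),(131,260)],.010)
print("tray rim");R("wrist",[(235,169),(309,167),(313,311),(247,313)],.009)
print("caddy");R("wrist",[(177,48),(328,48)],.012)
R("scene",[(278,255),(339,249),(357,332),(289,343)],.012)
print("things");R("scene",[(302,281)],.09);R("scene",[(298,255)],.10);R("scene",[(332,275)],.09);R("scene",[(306,314)],.06)
R("wrist",[(361,138)],.016);R("scene",[(341,132)],.02)
R("wrist",[(205,362),(310,372)],.003)
i=cv2.imread("pics/scene0.png")[235:355,260:380];cv2.imwrite("pics/c1.png",cv2.resize(i,None,fx=5,fy=5,interpolation=3))
E
```

```text
dish rim
wrist (129, 183) [ 0.417 -0.008  0.01 ]
wrist (212, 188) [ 0.508 -0.014  0.01 ]
wrist (211, 262) [ 0.499 -0.103  0.01 ]
wrist (131, 260) [ 0.406 -0.101  0.01 ]
tray rim
wrist (235, 169) [0.534 0.007 0.009]
wrist (309, 167) [0.615 0.009 0.009]
wrist (313, 311) [ 0.619 -0.169  0.009]
wrist (247, 313) [ 0.538 -0.172  0.009]
caddy
wrist (177, 48) [0.485 0.129 0.012]
wrist (328, 48) [0.635 0.129 0.012]
scene (278, 255) [0.631 0.125 0.012]
scene (339, 249) [0.484 0.134 0.012]
scene (357, 332) [0.487 0.332 0.012]
scene (289, 343) [0.634 0.329 0.012]
things
scene (302, 281) [0.589 0.227 0.09 ]
scene (298, 255) [0.588 0.171 0.1  ]
scene (332, 275) [0.524 0.224 0.09 ]
scene (306, 314) [0.591 0.288 0.06 ]
wrist (361, 138) [0.67  0.041 0.016]
scene (341, 132) [ 0.404 -0.218  0.02 ]
wrist (205, 362) [ 0.477 -0.248  0.003]
wrist (310, 372) [ 0.614 -0.264  0.003]
```

View pics/c1.png

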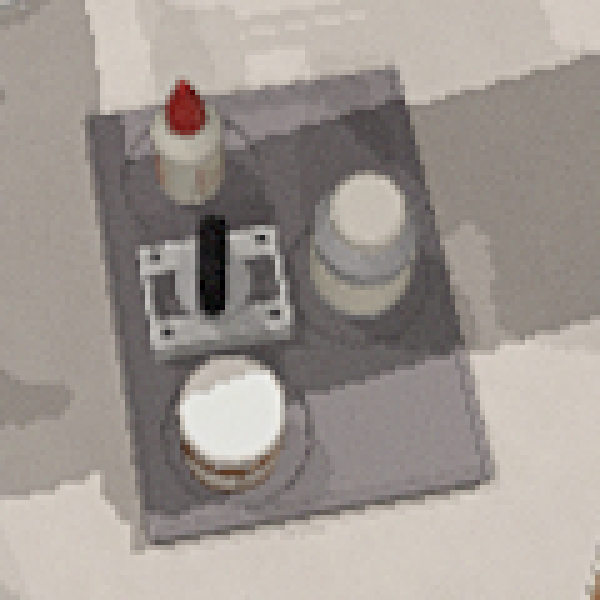

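The crop shows the cartridge body lying crosswise, its long side along caddy y. The bottle is at caddy (0,-60), the can at (-66,0) and the jar at (0,60), and the caddy yaw is close to 0. I'll move the wrist camera over the caddy for a look from above.

Request:
servo_tool(rows=[[0, [0.05, -0.007, -0.004], 0], [0, [0.05, -0.007, -0.004], 0], [0, [0.05, -0.007, -0.004], 0], [0, [0.05, -0.007, -0.004], 0], [0, [0.05, -0.007, -0.004], 0], [0, [0, 0, 0], 0], [0, [0, 0, 0], 0]])

```text
t: 1.02
tcp_pos: [0.5898, 0.2495, 0.2341]
eef_rot: [0.707, 0.707, -0.001, 0.0]
wrist_force: [0.1, -0.1, -0.5]
gripper_width: 0.998
gripper_force: 0.0
```

```bash
python3 - <<'E'
from h import *
s=get_state();print(s['t'],s['tcp_pos'],s['eef_rot'])
import json
cp=camera_params("wrist");json.dump({k:np.array(v).tolist() for k,v in cp.items()},open("cp1.json","w"))
i=get_image("wrist");cv2.imwrite("pics/w1.png",i);cv2.imwrite("pics/scene1.png",get_image("scene"))
for n,p in dict(bot=(.59,.169,0),jar=(.59,.289,0),can=(.524,.229,0),c=(.59,.229,.077)).items(): print(n,proj("wrist",p))
# monitor lower-left corner triangulation & lower edge in first wrist view
P=[]
for n,p in (("scene",(167,272)),("side",(172,190))): print(n,ray(n,*p,.1),ray(n,*p,.15),ray(n,*p,.05))
cv2.imwrite("pics/w1b.png",cv2.resize(i[:,140:540],(800,800))[100:700])
E
```

```text
1.025 [0.58977192 0.24951615 0.23414673] [ 7.06862722e-01  7.07350570e-01 -5.10035869e-04  6.20539849e-05]
bot [317.80612136 234.02570143]
jar [317.59409963 135.83127108]
can [262.40392802 186.87138379]
c [317.43382468 204.64022633]
scene [0.86282706 0.1631438  0.1       ] [0.84807546 0.185667   0.15      ] [0.87757866 0.1406206  0.05      ]
side [0.84380084 0.20258136 0.1       ] [0.7766133  0.26094961 0.15      ] [0.91098839 0.14421311 0.05      ]
```

View pics/w1.png

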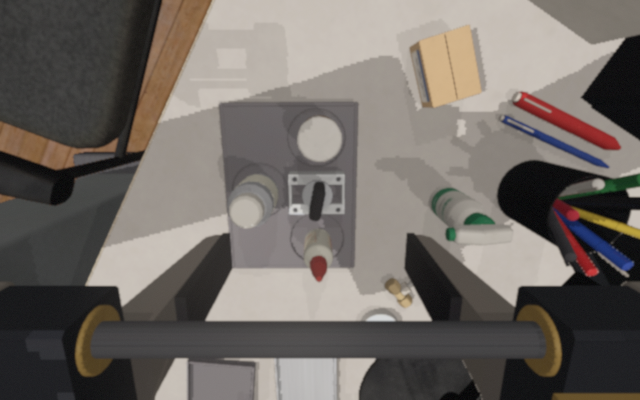

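The wrist view shows the jar lid at (320,138), the retainer at 289-345 × 173-216, the cartridge top at about (317,200), the can cap at (246,210), the bottle tip at (319,268) and the caddy corners at (221,102), (358,102) and (230,268). I'll enlarge it.

```bash
python3 - <<'E'
from h import *
i=cv2.imread("pics/w1.png")[95:275,210:370];cv2.imwrite("pics/c2.png",cv2.resize(i,None,fx=3.3333,fy=3.3333,interpolation=2))
import json
K=np.array(json.load(open("cp1.json"))["intrinsics"])
T0=np.array([[1,0,-.004,.626],[-.001,-.965,-.263,.074],[-.004,.263,-.965,.384],[0,0,0,1.]])
for z in(.05,.1,.15):
  for p in((313,398),(440,245),(595,35)): print(z,p,np.round(ray("",*p,z,dict(intrinsics=K,pose=T0)),3))
E
```

```text
0.05 (313, 398) [ 0.619 -0.259  0.05 ]
0.05 (440, 245) [ 0.75  -0.065  0.05 ]
0.05 (595, 35) [0.868 0.133 0.05 ]
0.1 (313, 398) [ 0.62  -0.209  0.1  ]
0.1 (440, 245) [ 0.732 -0.044  0.1  ]
0.1 (595, 35) [0.832 0.125 0.1  ]
0.15 (313, 398) [ 0.621 -0.159  0.15 ]
0.15 (440, 245) [ 0.713 -0.023  0.15 ]
0.15 (595, 35) [0.796 0.116 0.15 ]
```

View pics/c2.png

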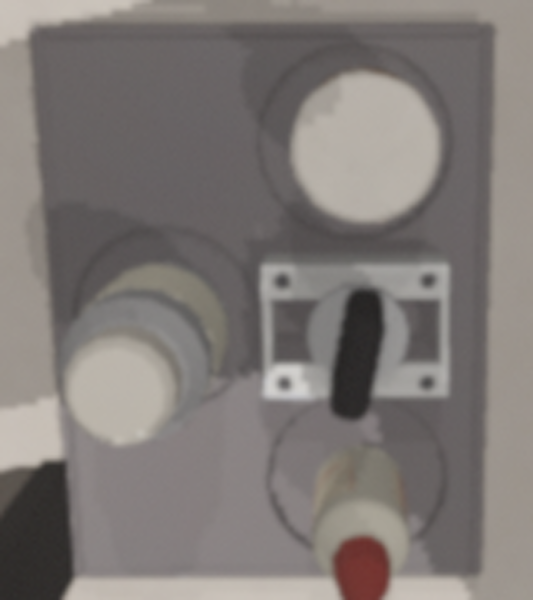

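The crop shows the cartridge's dark body turned slightly clockwise from image vertical, running from (366,292) to (350,412). The jar lid is at (366,147), the can cap at (120,388), the bottle shoulder at (361,528) and the retainer at 262-449 × 262-398. I'll fit these now.

```bash
cat > fit.py <<'E'
from h import *
import itertools
from scipy.optimize import minimize
def box(cp,x,y,zc,yaw,S,off):
    c,s=np.cos(yaw),np.sin(yaw);P=[]
    for a,b,h in itertools.product((-.017,.017),(-.006,.006),(-.02,.02)):
        P.append((proj("",(x+c*a-s*b,y+s*a+c*b,zc+h),cp)-off)*S)
    return cv2.convexHull(np.float32(P))
def fit(img,cp,x0,off,wh,zc=.057,S=6,thr=60):
    off=np.array(off);g=cv2.cvtColor(img[off[1]:off[1]+wh[1],off[0]:off[0]+wh[0]],6)
    g=cv2.resize(g,None,fx=S,fy=S,interpolation=2);m=g<thr
    n,l,st,_=cv2.connectedComponentsWithStats(m.astype(np.uint8));m=l==1+np.argmax(st[1:,4])
    def cost(v):
        r=np.zeros(m.shape,np.uint8);cv2.fillConvexPoly(r,np.int32(np.round(box(cp,v[0],v[1],zc,v[2],S,off-0)*16)),1,shift=4)
        r=r>0;return 1-(r&m).sum()/(r|m).sum()
    best=min((minimize(cost,[x0[0],x0[1],x0[2]+d],method="Nelder-Mead",options=dict(initial_simplex=[[x0[0]+a,x0[1]+b,x0[2]+d+e] for a,b,e in((0,0,0),(.004,0,0),(0,.004,0),(0,0,.15))])) for d in(-.2,-.1,0,.1,.2)),key=lambda r:r.fun)
    return best.x,best.fun
E
python3 - <<'E'
from fit import *
import json
cp=json.load(open("cp1.json"));f=lambda u,v,z:np.round(ray("",210+u/3.3333,95+v/3.3333,z,cp),4)
for p in((35,27),(493,27),(480,575),(72,577)):print("caddy",f(*p,.012))
for p in((262,262),(449,262),(449,398),(263,398)):print("ret",f(*p,.031))
print("recess",f(354,140,.012),f(163,315,.012),f(357,478,.012))
print("jar",f(366,147,.063),"can cap",f(120,388,.093),"sh",f(137,357,.068),"bot sh",f(361,528,.072),"tip",f(362,595,.106))
print(fit(cv2.imread("pics/w1.png"),cp,(.59,.229,np.pi/2),(300,170),(40,55)))
E
```

```text
caddy [0.4841 0.3259 0.012 ]
caddy [0.6334 0.3259 0.012 ]
caddy [0.6345 0.1304 0.012 ]
caddy [0.4833 0.1294 0.012 ]
ret [0.5581 0.2518 0.031 ]
ret [0.6193 0.2518 0.031 ]
ret [0.6202 0.2052 0.031 ]
ret [0.5574 0.2051 0.031 ]
recess [0.5881 0.2895 0.012 ] [0.5215 0.2294 0.012 ] [0.589  0.1688 0.012 ]
jar [0.592 0.292 0.063] can cap [0.5229 0.2278 0.093 ] sh [0.5231 0.2298 0.068 ] bot sh [0.5906 0.1759 0.072 ] tip [0.5909 0.1706 0.106 ]
(array([0.58919673, 0.22911626, 1.48520089]), np.float64(0.24812874251497008))
```

Request:
servo_tool(rows=[[0, [-0.01, -0.0335, 0], 0], [0, [-0.01, -0.0335, 0], 0], [0, [0, 0, 0], -0.1745], [0, [0, 0, 0], -0.1745], [0, [0, 0, 0], -0.1745], [0, [0, 0, 0], -0.1745], [0, [0, 0, 0], -0.1745], [0, [0, 0, 0], -0.1745], [0, [0, 0, 0], -0.1745], [0, [0, 0, 0], -0.1745], [0, [0, 0, 0], -0.1745], [0, [0, 0, 0.03], 0], [0, [0, 0, 0], 0], [0, [0, 0, 0], 0]])

```text
t: 2.88
tcp_pos: [0.5234, 0.2294, 0.2052]
eef_rot: [0.001, 1.0, 0.0, 0.0]
wrist_force: [0.4, -0.6, 0.4]
gripper_width: 0.998
gripper_force: 0.0
```

```bash
python3 - <<'E'
from h import *
s=get_state();print(s['q'],s['tcp_pos'])
import json
cp=camera_params("wrist");json.dump({k:np.array(v).tolist() for k,v in cp.items()},open("cp2.json","w"))
i=get_image("wrist");cv2.imwrite("pics/w2.png",i)
print(np.round(cp["pose"],3))
E
```

```text
[ 4.10506814e-01  2.79621307e-01  1.75966661e+00 -5.60422255e-05
  1.10204443e+00 -1.15874126e+00] [0.52343553 0.2294332  0.2052437 ]
[[ 0.002  0.965  0.261  0.451]
 [ 1.    -0.002 -0.     0.23 ]
 [ 0.     0.261 -0.965  0.375]
 [ 0.     0.     0.     1.   ]]
```

View pics/w2.png

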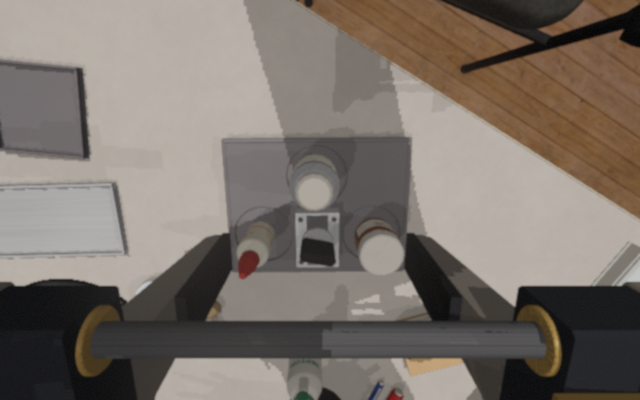

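The wrist view has the can cap at (314,191), centred between the fingers to within about 2 mm, and the finger paths are clear. Descend and grip.

Request:
servo_tool(rows=[[0, [0, 0, 0.05], 0], [0, [0, 0, 0.05], 0], [0, [0, 0, 0.05], 0], [0, [0, 0, 0.024], 0], [0, [0, 0, 0], 0], [100, [0, 0, 0], 0], [100, [0, 0, 0], 0], [255, [0, 0, 0], 0], [255, [0, 0, 0], 0], [255, [0, 0, 0], 0], [255, [0, 0, 0], 0], [255, [0, 0, 0], 0]], squeeze=20)

```text
t: 4.42
tcp_pos: [0.5231, 0.2298, 0.0309]
eef_rot: [0.0, 1.0, -0.0, 0.0]
wrist_force: [-0.2, -3.6, 5.6]
gripper_width: 0.497
gripper_force: 20.0
```

Request:
servo_tool(rows=[[255, [0, 0, -0.02], 0], [255, [0, 0, -0.05], 0], [255, [0, 0, -0.05], 0], [255, [0, -0.02, 0], 0], [255, [-0.006, -0.04, 0], 0], [255, [-0.006, -0.04, 0], 0], [255, [-0.006, -0.04, 0], 0], [255, [-0.006, -0.04, 0], 0], [255, [-0.006, -0.023, 0], 0.157], [255, [0, 0, 0], 0.157], [255, [0, 0, 0], 0.157], [255, [0, 0, 0], 0.157], [255, [0, 0, 0], 0.157], [255, [-0.0329, -0.0244, 0], 0], [255, [-0.0329, -0.0244, 0], 0], [255, [-0.0329, -0.0244, 0], 0], [255, [-0.0329, -0.0244, 0], 0], [255, [0, 0, 0], 0], [255, [0, 0, 0], 0]])

```text
t: 6.8
tcp_pos: [0.5758, -0.1349, 0.1492]
eef_rot: [0.383, 0.924, -0.0, -0.001]
wrist_force: [-0.3, -0.5, -1.2]
gripper_width: 0.496
gripper_force: 20.0
```

```bash
python3 - <<'E'
from h import *
s=get_state();print(s['t'],s['tcp_pos'],s['q'])
a=get_image("scene");b=get_image("side")
cv2.imwrite("pics/m.png",np.hstack([a[20:320,140:440],b[60:360,180:480]]))
E
```

```text
6.8 [ 0.57577123 -0.13487606  0.14923125] [-2.32863397e-01  3.72041891e-01  1.76515871e+00  4.34264722e-04
  1.00682992e+00 -1.01761147e+00]
```

View pics/m.png

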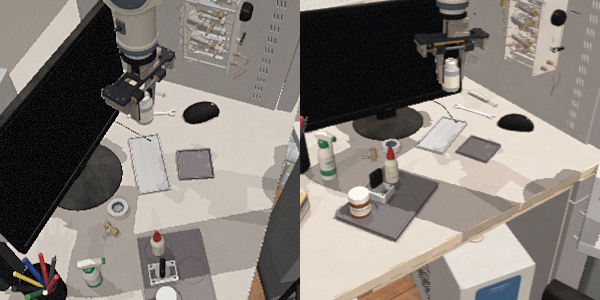

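The composite shows the can held upright over the far end of the tray, with the gripper well clear of the monitor. Lower and release.

Request:
servo_tool(rows=[[255, [0, 0, 0.05], 0], [255, [0, 0, 0.05], 0], [255, [0, 0, 0.014], 0], [255, [0, 0, 0.0045], 0], [255, [0, 0, 0.003], 0], [255, [0, 0, 0], 0], [100, [0, 0, 0], 0], [80, [0, 0, 0], 0], [0, [0, 0, 0], 0], [0, [0, 0, 0], 0]])

```text
t: 8.15
tcp_pos: [0.577, -0.1351, 0.0292]
eef_rot: [0.383, 0.924, 0.0, 0.0]
wrist_force: [-0.6, 0.4, -0.9]
gripper_width: 0.884
gripper_force: 0.0
```

Request:
servo_tool(rows=[[0, [0, 0, -0.04], 0], [0, [0, 0, -0.06], 0], [0, [0, 0, -0.06], 0], [0, [0.0345, 0.0376, 0], 0], [0, [0.0345, 0.0376, 0], 0], [0, [0.0345, 0.0376, 0], 0], [0, [0.0345, 0.0376, 0], 0], [0, [0.0345, 0.0376, 0], 0], [0, [0.0345, 0.0376, 0], 0], [0, [0, 0, 0], 0.157], [0, [0, 0, 0], 0.157], [0, [0, 0, 0], 0.157], [0, [0, 0, 0], 0.157], [0, [0, 0, 0], 0.157], [0, [0, 0, 0], 0], [0, [0, 0, 0], 0]])

```text
t: 10.15
tcp_pos: [0.5901, 0.1708, 0.1891]
eef_rot: [0.706, 0.708, -0.0, -0.0]
wrist_force: [0.8, 0.6, -0.8]
gripper_width: 0.998
gripper_force: 0.0
```

```bash
python3 - <<'E'
from h import *
import json
cp=camera_params("wrist");json.dump({k:np.array(v).tolist() for k,v in cp.items()},open("cp3.json","w"))
i=get_image("wrist");cv2.imwrite("pics/w3.png",i);print(get_state()['tcp_pos'])
for z,y in((.106,.169),(.106,.172),(.072,.169),(.072,.172)):print(z,y,proj("wrist",(.590,y,z)))
cv2.imwrite("pics/w3c.png",cv2.resize(i[60:310,200:440],None,fx=2.4,fy=2.4,interpolation=2))
E
```

```text
[0.5900862  0.17078943 0.18906182]
0.106 0.169 [316.89915099 209.03689171]
0.106 0.172 [316.90553528 205.24179584]
0.072 0.169 [317.10885422 197.56990903]
0.072 0.172 [317.11509041 194.16479302]
```

View pics/w3c.png

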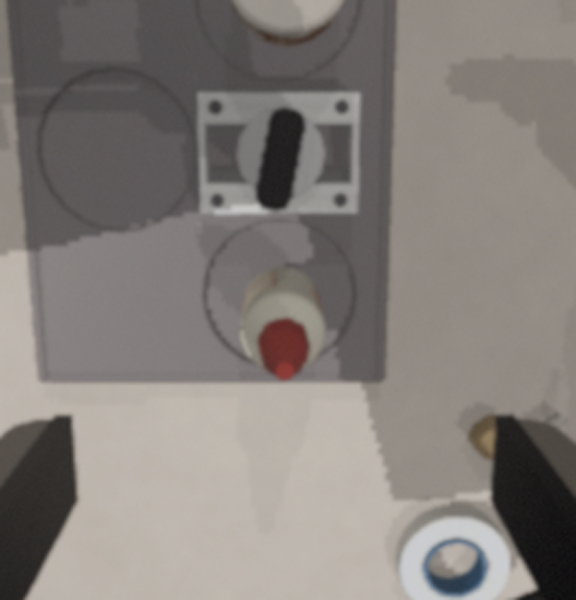

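The crop shows the bottle tip at (286,370), its shoulder at (282,327) and the recess centred at (280,293). The bottle is near y≈0.168 and centred in x. Descend and grip.

Request:
servo_tool(rows=[[0, [-0.002, 0, 0.05], 0], [0, [0, 0, 0.05], 0], [0, [0, 0, 0.04], 0], [0, [0, 0, 0.015], 0], [60, [0, 0, 0], 0], [120, [0, 0, 0], 0], [120, [0, 0, 0], 0], [255, [0, 0, 0], 0], [255, [0, 0, 0], 0], [255, [0, 0, 0], 0], [255, [0, 0, 0], 0], [255, [0, 0, 0], 0]], squeeze=12)

```text
t: 11.7
tcp_pos: [0.5901, 0.1688, 0.0342]
eef_rot: [0.707, 0.707, -0.0, -0.0]
wrist_force: [-0.8, -0.1, 2.1]
gripper_width: 0.338
gripper_force: 12.0
```

Request:
servo_tool(rows=[[255, [0, 0, -0.02], 0], [255, [0, 0, -0.04], 0], [255, [0, 0, -0.04], 0], [255, [0, 0, 0], -0.157], [255, [0, 0, 0], -0.157], [255, [0, 0, 0], -0.157], [255, [0, 0, 0], -0.157], [255, [0, 0, 0], -0.157], [255, [-0.0278, -0.0309, 0], 0], [255, [-0.0278, -0.0309, 0], 0], [255, [-0.0278, -0.0309, 0], 0], [255, [-0.0278, -0.0309, 0], 0], [255, [-0.0278, -0.0309, 0], 0], [255, [-0.0278, -0.0309, 0], 0], [255, [0, 0, 0], 0], [255, [0, 0, 0.04], 0], [255, [0, 0, 0.04], 0], [255, [0, 0, 0.018], 0], [255, [0, 0, 0.004], 0], [255, [0, 0, 0.002], 0]])

```text
t: 14.2
tcp_pos: [0.578, -0.08, 0.0311]
eef_rot: [0.382, 0.924, 0.0, 0.001]
wrist_force: [0.0, -1.2, -0.5]
gripper_width: 0.336
gripper_force: 12.0
```

Request:
servo_tool(rows=[[255, [0, 0, 0], 0], [130, [0, 0, 0], 0], [110, [0, 0, 0], 0], [60, [0, 0, 0], 0], [0, [0, 0, 0], 0], [0, [0, 0, -0.03], 0], [0, [0, 0, -0.06], 0], [0, [0, 0, -0.06], 0], [0, [0, 0, 0], 0]])

```text
t: 15.32
tcp_pos: [0.5801, -0.0807, 0.1851]
eef_rot: [0.383, 0.924, 0.001, 0.004]
wrist_force: [-0.6, 0.5, -0.1]
gripper_width: 0.999
gripper_force: 0.0
```

Request:
servo_tool(rows=[[0, [0.036, 0.0388, 0], 0], [0, [0.036, 0.0388, 0], 0], [0, [0.036, 0.0388, 0], 0], [0, [0.036, 0.0388, 0], 0], [0, [0.036, 0.0388, 0], 0], [0, [0.036, 0.0388, 0], 0], [0, [0.036, 0.0388, 0], 0], [0, [0, 0, 0], 0.157], [0, [0, 0, 0], 0.157], [0, [0, 0, 0], 0.157], [0, [0, 0, 0], 0.157], [0, [0, 0, 0], 0.157], [0, [0, 0, 0], 0], [0, [0, 0, 0], 0]])

```text
t: 17.08
tcp_pos: [0.5905, 0.2898, 0.1793]
eef_rot: [0.706, 0.708, -0.001, -0.0]
wrist_force: [0.3, 0.0, 0.2]
gripper_width: 0.999
gripper_force: 0.0
```

```bash
python3 - <<'E'
from h import *
i=get_image("wrist");print(get_state()['tcp_pos'])
hsv=cv2.cvtColor(i,40);cv2.imwrite("pics/w4.png",i)
g=cv2.cvtColor(i,6)
c=proj("wrist",(.591,.29,.063));print(c)
c=np.int32(c);r=g[c[1]-45:c[1]+45,c[0]-45:c[0]+45]
m=(r>150).astype(np.uint8);n,l,st,ce=cv2.connectedComponentsWithStats(m);k=1+np.argmax(st[1:,4]);print(st[k],ce[k]+c-45,ray("wrist",*(ce[k]+c-45),.063))
E
```

```text
[0.59058144 0.28987984 0.17948586]
[317.76730622 195.52964564]
[  22   18   50   49 1916] [318.6111691  192.34237996] [0.59170998 0.29279686 0.063     ]
```

Request:
servo_tool(rows=[[0, [0.002, 0.001, 0.05], 0], [0, [0, 0, 0.05], 0], [0, [0, 0, 0.04], 0], [0, [0, 0, 0.0175], 0], [60, [0, 0, 0], 0], [100, [0, 0, 0], 0], [100, [0, 0, 0], 0], [255, [0, 0, 0], 0], [255, [0, 0, 0], 0], [255, [0, 0, 0], 0], [255, [0, 0, 0], 0], [255, [0, 0, 0], 0]], squeeze=20)

```text
t: 18.62
tcp_pos: [0.592, 0.2922, 0.0231]
eef_rot: [0.707, 0.707, 0.0, 0.0]
wrist_force: [-1.6, -0.1, 5.9]
gripper_width: 0.468
gripper_force: 20.0
```

Request:
servo_tool(rows=[[255, [0, 0, -0.02], 0], [255, [0, 0, -0.045], 0], [255, [0, 0, -0.045], 0], [255, [0, 0, 0], -0.157], [255, [0, 0, 0], -0.157], [255, [0, 0, 0], -0.157], [255, [0, 0, 0], -0.157], [255, [0, 0, 0], -0.157], [255, [-0.0305, -0.0335, 0], 0], [255, [-0.0305, -0.0335, 0], 0], [255, [-0.0305, -0.0335, 0], 0], [255, [-0.0305, -0.0335, 0], 0], [255, [-0.0305, -0.0335, 0], 0], [255, [-0.0305, -0.0335, 0], 0], [255, [-0.0305, -0.0335, 0], 0], [255, [0, 0, 0], 0], [255, [0, 0, 0.05], 0], [255, [0, 0, 0.04], 0], [255, [0, 0, 0.018], 0], [255, [0, 0, 0.004], 0]])

```text
t: 21.12
tcp_pos: [0.5769, -0.0242, 0.0203]
eef_rot: [0.382, 0.924, -0.0, -0.0]
wrist_force: [0.4, -0.1, -0.5]
gripper_width: 0.468
gripper_force: 20.0
```

Request:
servo_tool(rows=[[255, [0, 0, 0.0015], 0], [255, [0, 0, 0], 0], [100, [0, 0, 0], 0], [80, [0, 0, 0], 0], [0, [0, 0, 0], 0], [0, [0, 0, 0], 0], [0, [0, 0, -0.03], 0], [0, [0, 0, -0.06], 0], [0, [0, 0, -0.06], 0], [0, [0, 0, 0], 0]])

```text
t: 22.38
tcp_pos: [0.5802, -0.0249, 0.174]
eef_rot: [0.383, 0.924, 0.002, 0.004]
wrist_force: [0.3, 0.1, -0.1]
gripper_width: 1.003
gripper_force: 0.0
```

Request:
servo_tool(rows=[[0, [0.0342, 0.0376, 0], 0], [0, [0.0342, 0.0376, 0], 0], [0, [0.0342, 0.0376, 0], 0], [0, [0.0342, 0.0376, 0], 0], [0, [0.0342, 0.0376, 0], 0], [0, [0, 0, 0], 0.157], [0, [0, 0, 0], 0.157], [0, [0, 0, 0], 0.157], [0, [0, 0, 0], 0.157], [0, [0, 0, 0], 0.157], [0, [0, 0, 0], 0], [0, [0, 0, 0], 0]])

```text
t: 23.88
tcp_pos: [0.5886, 0.2289, 0.1683]
eef_rot: [0.706, 0.708, -0.0, -0.0]
wrist_force: [0.4, -0.2, -0.2]
gripper_width: 1.0
gripper_force: 0.0
```

```bash
python3 - <<'E'
from fit import *
cp=camera_params("wrist")
i=get_image("wrist");print(get_state()['tcp_pos'])
c=np.int32(proj("wrist",(.589,.229,.057)));o=c-35
for t in(50,60,75):print(t,fit(i,cp,(.589,.229,1.48),o,(70,70),thr=t))
for p in((.558,.206,.031),(.62,.252,.031)):print(proj("wrist",p))
cc=cv2.resize(i[o[1]:o[1]+70,o[0]:o[0]+70],None,fx=6,fy=6,interpolation=2)
x,_=fit(i,cp,(.589,.229,1.48),o,(70,70));cv2.polylines(cc,[np.int32(box(cp,x[0],x[1],.057,x[2],6,o))],True,(0,0,255),1)
s=get_image("scene")[130:340,240:380]
cv2.imwrite("pics/c4.png",np.hstack([cc,cv2.resize(s,(280,420))]));print(o)
E
```

```text
[0.58875971 0.22896402 0.16853871]
50 (array([0.58956734, 0.2307732 , 1.48462156]), np.float64(0.2704769220026535))
60 (array([0.58932744, 0.2293622 , 1.48081703]), np.float64(0.22777855056336072))
75 (array([0.58944739, 0.23021625, 1.4615181 ]), np.float64(0.18421233347067711))
[284.17891463 213.85657106]
[352.4918623  164.85561216]
[282 162]
```

View pics/c4.png

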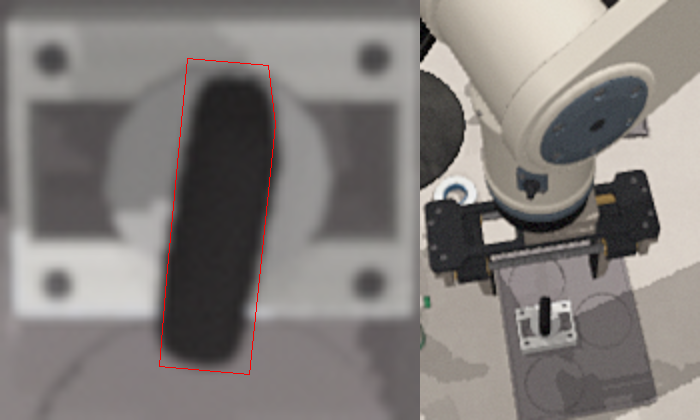

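The crop shows the cartridge body as a dark strip from (238,90) to (205,350), so its yaw is about 83°; the three recesses around it are empty. I'll turn the tool by +0.122 to match, then descend and grip.

Request:
servo_tool(rows=[[0, [0, 0.0005, 0], 0.122], [0, [0, 0, 0.05], 0], [0, [0, 0, 0.05], 0], [0, [0, 0, 0.0275], 0], [60, [0, 0, 0], 0], [120, [0, 0, 0], 0], [180, [0, 0, 0], 0], [180, [0, 0, 0], 0], [255, [0, 0, 0], 0], [255, [0, 0, 0], 0], [255, [0, 0, 0], 0], [255, [0, 0, 0], 0], [255, [0, 0, 0], 0]], squeeze=20)

```text
t: 25.6
tcp_pos: [0.5894, 0.229, 0.0415]
eef_rot: [0.749, 0.663, -0.0, -0.0]
wrist_force: [-0.7, -0.3, 0.6]
gripper_width: 0.132
gripper_force: 20.0
```

Request:
servo_tool(rows=[[255, [0, 0, 0], -0.1], [255, [0, 0, 0], -0.1], [255, [0, 0, 0], -0.1], [255, [0, 0, 0], 0]])

```text
t: 26.1
tcp_pos: [0.5895, 0.2291, 0.0415]
eef_rot: [0.641, 0.767, -0.0, -0.0]
wrist_force: [-0.3, 0.2, -0.7]
gripper_width: 0.129
gripper_force: 20.0
```

Request:
servo_tool(rows=[[255, [0, 0, 0], -0.1393], [255, [0, 0, 0], -0.1393], [255, [0, 0, 0], -0.1393], [255, [0, 0, 0], -0.1393], [255, [0, 0, 0], -0.1393], [255, [0, 0, 0], -0.1393], [255, [0, 0, 0], -0.1393], [255, [0, 0, 0], -0.1393], [255, [0, 0, 0], -0.1393], [255, [0, 0, 0], -0.1393], [255, [0, 0, 0], 0], [255, [0, 0, 0], 0]])

```text
t: 27.6
tcp_pos: [0.5895, 0.2291, 0.0415]
eef_rot: [0.002, 1.0, -0.0, -0.0]
wrist_force: [0.3, 0.5, -1.3]
gripper_width: 0.132
gripper_force: 20.0
```

```bash
python3 - <<'E'
from h import *
s=get_state();print(s['ft_torque'],s['tcp_pos'])
i=get_image("wrist");cv2.imwrite("pics/w5.png",i)
cv2.imwrite("pics/w5c.png",cv2.resize(i[100:300,200:440],None,fx=3,fy=3,interpolation=2))
E
```

```text
[ 0.06520383 -0.1262284   0.05523797] [0.58948887 0.22907663 0.04151689]
```

View pics/w5c.png

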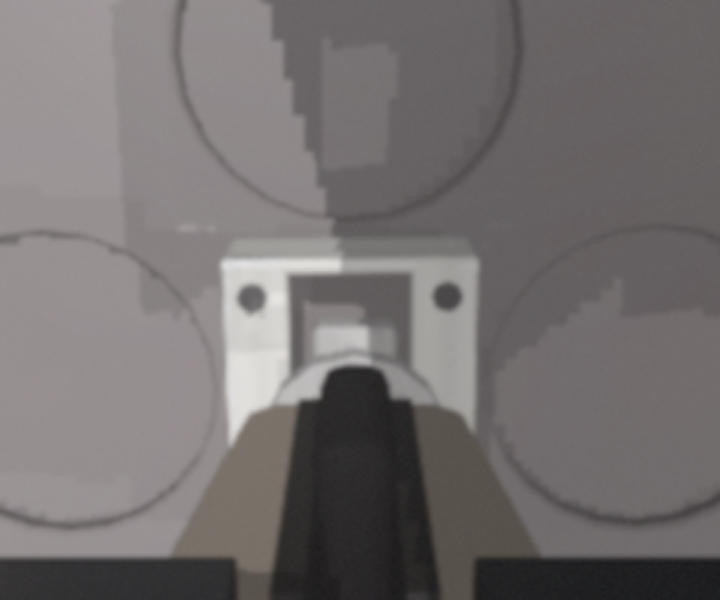

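The crop shows the foot (314-395) inside the slot (288-412), parallel to it and off-centre by less than 1 mm. Lift slowly.

Request:
servo_tool(rows=[[255, [0, -0.0006, 0], 0], [255, [0, 0, -0.004], 0], [255, [0, 0, -0.004], 0], [255, [0, 0, -0.006], 0], [255, [0, 0, 0], 0]])

```text
t: 28.28
tcp_pos: [0.59, 0.2287, 0.0564]
eef_rot: [-0.0, 1.0, 0.0, 0.001]
wrist_force: [0.2, 0.5, -0.8]
gripper_width: 0.132
gripper_force: 20.0
```

Request:
servo_tool(rows=[[255, [0, 0, -0.035], 0], [255, [0, 0, -0.045], 0], [255, [0.0189, -0.0407, 0], 0], [255, [0.0189, -0.0407, 0], 0], [255, [0.0189, -0.0407, 0], 0], [255, [0.0189, -0.0407, 0], 0], [255, [0.0189, -0.0407, 0], 0], [255, [0.0189, -0.0407, 0], 0], [255, [0.0189, -0.0407, 0], 0], [255, [0, 0, 0], 0], [255, [0, 0, 0], 0]])

```text
t: 29.65
tcp_pos: [0.4578, -0.0564, 0.1358]
eef_rot: [0.0, 1.0, 0.0, 0.0]
wrist_force: [-0.4, 0.4, -1.6]
gripper_width: 0.127
gripper_force: 20.0
```

```bash
python3 - <<'E'
from h import *
import json
print(get_state()['tcp_pos'])
cp=camera_params("wrist");json.dump({k:np.array(v).tolist() for k,v in cp.items()},open("cp6.json","w"))
i=get_image("wrist");cv2.imwrite("pics/w6.png",i);s=get_image("scene");cv2.imwrite("pics/s6.png",s)
cv2.imwrite("pics/m6.png",np.hstack([i[40:340,170:470],cv2.resize(s[100:250,230:380],(300,300))]))
E
```

```text
[ 0.45775509 -0.05643959  0.13579072]
```

View pics/m6.png

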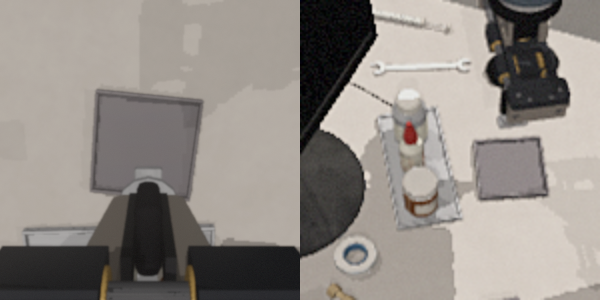

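The composite shows the jar, bottle and can upright in the tray, and the dish rim corners at crop (97,90), (203,100), (91,192) and (192,200). I'll work out the dish centre from these.

```bash
python3 - <<'E'
from h import *
import json
cp=json.load(open("cp6.json"));c=np.array([ray("",u+170,v+40,.01,cp) for u,v in((97,90),(203,100),(91,192),(192,200))])
print(c.round(4),c.mean(0))
s=np.array([ray("scene",230+u/2,100+v/2,.01) for u,v in((474,142),(543,138),(548,195),(478,200))]);print(s.round(4),s.mean(0))
E
```

```text
[[ 0.4044 -0.0988  0.01  ]
 [ 0.4128 -0.0099  0.01  ]
 [ 0.4949 -0.1078  0.01  ]
 [ 0.5028 -0.0163  0.01  ]] [ 0.45371954 -0.05817905  0.01      ]
[[ 0.0927 -0.035   0.01  ]
 [-0.0033 -0.0257  0.01  ]
 [ 0.0283  0.062   0.01  ]
 [ 0.1219  0.0539  0.01  ]] [0.05991609 0.01377799 0.01      ]
```

Request:
servo_tool(rows=[[255, [0.002, -0.001, 0.04], 0], [255, [0, 0, 0.04], 0], [255, [0, 0, 0.02], 0], [255, [0, 0, 0.004], 0], [255, [0, 0, 0.0015], 0], [255, [0, 0, 0], 0]])

```text
t: 30.5
tcp_pos: [0.4562, -0.0574, 0.0308]
eef_rot: [-0.001, 1.0, -0.0, 0.001]
wrist_force: [0.5, 0.3, 0.0]
gripper_width: 0.131
gripper_force: 20.0
```

Request:
servo_tool(rows=[[255, [0, 0, 0.001], 0], [255, [0, 0, 0], 0], [255, [0, 0, 0], 0]])

```text
t: 30.88
tcp_pos: [0.4557, -0.0576, 0.0295]
eef_rot: [-0.0, 1.0, -0.0, 0.0]
wrist_force: [-0.4, 0.5, 2.5]
gripper_width: 0.127
gripper_force: 20.0
```

Request:
servo_tool(rows=[[210, [0, 0, 0], 0], [190, [0, 0, 0], 0], [120, [0, 0, 0], 0], [60, [0, 0, 0], 0], [60, [0, 0, -0.03], 0], [0, [0, 0, -0.06], 0], [0, [0, 0, -0.06], 0], [0, [0.04, 0, -0.02], 0], [0, [0.0, 0, 0], 0], [0, [0, 0, 0], 0]])

```text
t: 32.12
tcp_pos: [0.4157, -0.0576, 0.1989]
eef_rot: [-0.0, 1.0, -0.0, 0.0]
wrist_force: [0.9, 0.1, -0.5]
gripper_width: 1.0
gripper_force: 0.0
```

```bash
python3 - <<'E'
from h import *
import json
print(get_state()['tcp_pos'])
cp=camera_params("wrist");json.dump({k:np.array(v).tolist() for k,v in cp.items()},open("cp7.json","w"))
i=get_image("wrist");cv2.imwrite("pics/w7.png",i);s=get_image("scene")
d=get_image("side")
cv2.imwrite("pics/m7.png",np.hstack([i[40:340,150:490],cv2.resize(s[150:250,290:380],(360,300)[:2]) if 0 else cv2.resize(s[140:240,270:370],(300,300))]))
E
```

```text
[ 0.41574237 -0.0575503   0.19889098]
```

View pics/m7.png

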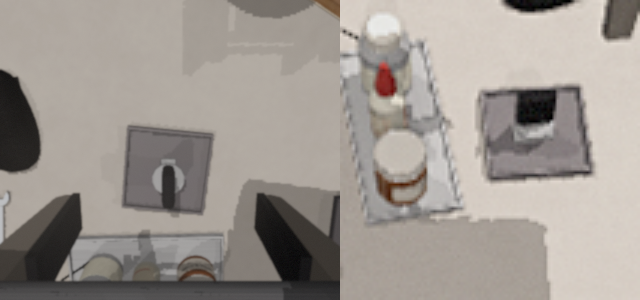

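The cartridge stands upright in the dish: crop corners (128,125), (214,132), (122,207) and (205,214), flange centre about (168,180). I'll check the centring.

```bash
python3 - <<'E'
from h import *
import json
cp=json.load(open("cp7.json"));f=lambda u,v,z:ray("",u+150,v+40,z,cp)
c=np.array([f(*p,.01) for p in((128,125),(214,132),(122,207),(205,214))])
print(c.round(4),c.mean(0),f(168,180,.025))
s=np.array([ray("scene",270+(u-340)/3,140+v/3,.01) for u,v in((479,90),(580,85),(594,173),(489,180))]);print(s.round(4),s.mean(0))
E
```

```text
[[ 0.4023 -0.099   0.01  ]
 [ 0.4097 -0.0092  0.01  ]
 [ 0.4941 -0.1084  0.01  ]
 [ 0.5025 -0.0161  0.01  ]] [ 0.45215299 -0.05818399  0.01      ] [ 0.45755593 -0.05737687  0.025     ]
[[ 0.4961 -0.1061  0.01  ]
 [ 0.4049 -0.0965  0.01  ]
 [ 0.4137 -0.0027  0.01  ]
 [ 0.5046 -0.0109  0.01  ]] [ 0.45484053 -0.05407216  0.01      ]
```

Request:
servo_tool(rows=[[0, [0, 0, 0], 0.157], [0, [0, 0, 0], 0.157], [0, [0, 0, 0], 0.157], [0, [0, 0, 0], 0.157], [0, [0, 0, 0], 0.157], [0, [-0.0226, 0.0343, 0], 0], [0, [-0.0226, 0.0343, 0], 0], [0, [-0.0226, 0.0343, 0], 0], [0, [-0.0226, 0.0343, 0], 0], [0, [0, 0, 0], 0], [0, [0, 0, 0], 0]])

```text
t: 33.65
tcp_pos: [0.5753, -0.0243, 0.1978]
eef_rot: [0.382, 0.924, -0.001, -0.001]
wrist_force: [0.1, 0.4, 0.2]
gripper_width: 0.998
gripper_force: 0.0
```

```bash
python3 - <<'E'
from h import *
print(get_state()['tcp_pos'])
i=get_image("wrist");g=cv2.cvtColor(i,6);c=np.int32(proj("wrist",(.577,-.024,.058)));print(c)
o=c-40;m=(g[o[1]:c[1]+40,o[0]:c[0]+40]>150).astype(np.uint8);n,l,st,ce=cv2.connectedComponentsWithStats(m)
for k in range(1,n):
  if st[k,4]>200:print(st[k],ray("wrist",*(ce[k]+o),.058))
E
```

```text
[ 0.57532582 -0.02425835  0.1977715 ]
[319 190]
[   0    0   80   80 4429] [ 0.57375059 -0.02216498  0.058     ]
```

Request:
servo_tool(rows=[[0, [-0.001, 0.001, 0.05], 0], [0, [0, 0, 0.05], 0], [0, [0, 0, 0.05], 0], [0, [0, 0, 0.0275], 0], [60, [0, 0, 0], 0], [100, [0, 0, 0], 0], [100, [0, 0, 0], 0], [255, [0, 0, 0], 0], [255, [0, 0, 0], 0], [255, [0, 0, 0], 0], [255, [0, 0, 0], 0], [255, [0, 0, 0], 0]], squeeze=20)

```text
t: 35.2
tcp_pos: [0.578, -0.0243, 0.0221]
eef_rot: [0.382, 0.924, 0.0, 0.0]
wrist_force: [-1.6, 0.3, 6.8]
gripper_width: 0.466
gripper_force: 20.0
```

Request:
servo_tool(rows=[[255, [0, 0, -0.02], 0], [255, [0, 0, -0.05], 0], [255, [0, 0, -0.05], 0], [255, [0.0305, 0.0328, 0], 0], [255, [0.0305, 0.0328, 0], 0], [255, [0.0305, 0.0328, 0], 0], [255, [0.0305, 0.0328, 0], 0], [255, [0.0305, 0.0328, 0], 0], [255, [0.0305, 0.0328, 0], 0], [255, [0.0305, 0.0328, 0], 0], [255, [0, 0, 0], 0.157], [255, [0, 0, 0], 0.157], [255, [0, 0, 0], 0.157], [255, [0, 0, 0], 0.157], [255, [0, 0, 0], 0.157], [255, [0, 0, 0], 0], [255, [0, 0, 0], 0]])

```text
t: 37.33
tcp_pos: [0.5886, 0.289, 0.1414]
eef_rot: [0.705, 0.709, -0.0, -0.0]
wrist_force: [-1.2, -0.5, 0.1]
gripper_width: 0.465
gripper_force: 20.0
```

Lower by 0.114 and release.

Request:
servo_tool(rows=[[255, [0, 0, 0.05], 0], [255, [0, 0, 0.04], 0], [255, [0, 0, 0.018], 0], [255, [0, 0, 0.004], 0], [255, [0, 0, 0.0015], 0], [255, [0, 0, 0], 0], [100, [0, 0, 0], 0], [80, [0, 0, 0], 0], [0, [0, 0, 0], 0], [0, [0, 0, 0], 0]])

```text
t: 38.58
tcp_pos: [0.5887, 0.2891, 0.0281]
eef_rot: [0.707, 0.708, 0.0, -0.0]
wrist_force: [-1.1, 0.7, 0.3]
gripper_width: 0.883
gripper_force: 0.0
```

Request:
servo_tool(rows=[[0, [0, 0, -0.05], 0], [0, [0, 0, -0.06], 0], [0, [0, 0, -0.06], 0], [0, [0, 0, 0], -0.157], [0, [0, 0, 0], -0.157], [0, [0, 0, 0], -0.157], [0, [0, 0, 0], -0.157], [0, [0, 0, 0], -0.157], [0, [-0.0362, -0.0384, 0], 0], [0, [-0.0362, -0.0384, 0], 0], [0, [-0.0362, -0.0384, 0], 0], [0, [-0.0362, -0.0384, 0], 0], [0, [-0.0362, -0.0384, 0], 0], [0, [-0.0362, -0.0384, 0], 0], [0, [-0.0362, -0.0384, 0], 0], [0, [0, 0, 0], 0], [0, [0, 0, 0], 0]])

```text
t: 40.7
tcp_pos: [0.5782, -0.0799, 0.198]
eef_rot: [0.383, 0.924, 0.0, -0.0]
wrist_force: [-0.3, 0.2, 0.7]
gripper_width: 0.999
gripper_force: 0.0
```

Request:
servo_tool(rows=[[0, [0, 0, 0.05], 0], [0, [0, 0, 0.05], 0], [0, [0, 0, 0.05], 0], [0, [0, 0, 0.017], 0], [60, [0, 0, 0], 0], [120, [0, 0, 0], 0], [120, [0, 0, 0], 0], [255, [0, 0, 0], 0], [255, [0, 0, 0], 0], [255, [0, 0, 0], 0], [255, [0, 0, 0], 0], [255, [0, 0, 0], 0]], squeeze=12)

```text
t: 42.2
tcp_pos: [0.5783, -0.0802, 0.0312]
eef_rot: [0.382, 0.924, -0.0, 0.0]
wrist_force: [-0.7, 0.4, 2.5]
gripper_width: 0.337
gripper_force: 12.0
```

Request:
servo_tool(rows=[[255, [0, 0, -0.02], 0], [255, [0, 0, -0.045], 0], [255, [0, 0, -0.045], 0], [255, [0.028, 0.0306, 0], 0], [255, [0.028, 0.0306, 0], 0], [255, [0.028, 0.0306, 0], 0], [255, [0.028, 0.0306, 0], 0], [255, [0.028, 0.0306, 0], 0], [255, [0.028, 0.0306, 0], 0], [255, [0, 0, 0], 0.157], [255, [0, 0, 0], 0.157], [255, [0, 0, 0], 0.157], [255, [0, 0, 0], 0.157], [255, [0, 0, 0], 0.157], [255, [0, 0, 0], 0], [255, [0, 0, 0], 0]])

```text
t: 44.2
tcp_pos: [0.5889, 0.1684, 0.1409]
eef_rot: [0.705, 0.709, -0.0, -0.0]
wrist_force: [1.0, -0.2, -0.8]
gripper_width: 0.336
gripper_force: 12.0
```

Request:
servo_tool(rows=[[255, [0, 0, 0.05], 0], [255, [0, 0, 0.036], 0], [255, [0, 0, 0.013], 0], [255, [0, 0, 0.004], 0], [255, [0, 0, 0.0015], 0], [255, [0, 0, 0], 0], [130, [0, 0, 0], 0], [110, [0, 0, 0], 0], [50, [0, 0, 0], 0], [0, [0, 0, 0], 0], [0, [0, 0, -0.04], 0], [0, [0, 0, -0.06], 0], [0, [0, 0, -0.06], 0], [0, [0, 0, 0], -0.157], [0, [0, 0, 0], -0.157], [0, [0, 0, 0], -0.157], [0, [0, 0, 0], -0.157], [0, [0, 0, 0], -0.157], [0, [0, 0, 0], 0]])

```text
t: 46.58
tcp_pos: [0.5889, 0.1684, 0.1965]
eef_rot: [0.383, 0.924, -0.0, -0.0]
wrist_force: [0.5, -0.4, 0.1]
gripper_width: 0.999
gripper_force: 0.0
```

Request:
servo_tool(rows=[[0, [-0.0344, -0.0372, 0], 0], [0, [-0.0344, -0.0372, 0], 0], [0, [-0.0344, -0.0372, 0], 0], [0, [-0.0344, -0.0372, 0], 0], [0, [-0.0344, -0.0372, 0], 0], [0, [-0.0344, -0.0372, 0], 0], [0, [0, 0, 0], 0], [0, [0, 0, 0], 0]])

```text
t: 47.58
tcp_pos: [0.5774, -0.135, 0.1965]
eef_rot: [0.384, 0.924, 0.0, -0.0]
wrist_force: [0.2, 0.1, -1.2]
gripper_width: 0.997
gripper_force: 0.0
```

Descend 0.167 to z≈0.0295.

Request:
servo_tool(rows=[[0, [0, 0, 0.05], 0], [0, [0, 0, 0.05], 0], [0, [0, 0, 0.05], 0], [0, [0, 0, 0.017], 0], [60, [0, 0, 0], 0], [100, [0, 0, 0], 0], [100, [0, 0, 0], 0], [255, [0, 0, 0], 0], [255, [0, 0, 0], 0], [255, [0, 0, 0], 0], [255, [0, 0, 0], 0], [255, [0, 0, 0], 0]], squeeze=20)

```text
t: 49.08
tcp_pos: [0.5779, -0.1355, 0.0302]
eef_rot: [0.382, 0.924, 0.0, 0.0]
wrist_force: [-1.2, 0.3, 6.7]
gripper_width: 0.501
gripper_force: 20.0
```

Request:
servo_tool(rows=[[255, [0, 0, -0.02], 0], [255, [0, 0, -0.055], 0], [255, [0, 0, -0.055], 0], [255, [0.037, 0.0273, 0], 0], [255, [0.037, 0.0273, 0], 0], [255, [0.037, 0.0273, 0], 0], [255, [0.037, 0.0273, 0], 0], [255, [0.037, 0.0273, 0], 0], [255, [0.037, 0.0273, 0], 0], [255, [0.037, 0.0273, 0], 0], [255, [0.037, 0.0273, 0], 0], [255, [0, 0, 0], -0.157], [255, [0, 0, 0], -0.157], [255, [0, 0, 0], -0.157], [255, [0, 0, 0], -0.157], [255, [0, 0, 0], -0.157], [255, [0, 0, 0], 0], [255, [0, 0, 0], 0]])

```text
t: 51.32
tcp_pos: [0.5221, 0.2282, 0.1594]
eef_rot: [0.001, 1.0, -0.0, -0.0]
wrist_force: [0.8, 0.8, -0.7]
gripper_width: 0.495
gripper_force: 20.0
```

Request:
servo_tool(rows=[[255, [0, 0.0005, 0.05], 0], [255, [0, 0, 0.05], 0], [255, [0, 0, 0.018], 0], [255, [0, 0, 0.004], 0], [255, [0, 0, 0.0015], 0], [255, [0, 0, 0], 0], [100, [0, 0, 0], 0], [80, [0, 0, 0], 0], [0, [0, 0, 0], 0], [0, [0, 0, 0], 0], [0, [0, 0, -0.05], 0], [0, [0, 0, -0.06], 0], [0, [0, 0, -0.06], 0], [0, [0.05, 0, 0], 0], [0, [0.05, 0, 0], 0], [0, [0, 0, 0], 0], [0, [0, 0, 0], 0]])

```text
t: 53.45
tcp_pos: [0.4231, 0.2291, 0.2065]
eef_rot: [-0.001, 1.0, 0.0, 0.001]
wrist_force: [0.7, -0.1, 0.7]
gripper_width: 0.998
gripper_force: 0.0
```

```bash
python3 - <<'E'
from h import *
import json
print(get_state()['t'],get_state()['tcp_pos'])
i=get_image("wrist");cv2.imwrite("pics/w8.png",i);s=get_image("scene");cv2.imwrite("pics/s8.png",s)
cp=camera_params("wrist");json.dump({k:np.array(v).tolist() for k,v in cp.items()},open("cp8.json","w"))
cv2.imwrite("pics/m8.png",np.hstack([cv2.resize(i[100:300,200:450],(500,400)),cv2.resize(s[120:340,230:380],(273,400))]))
E
```

```text
53.45 [0.42305476 0.22908929 0.20649597]
```

View pics/m8.png

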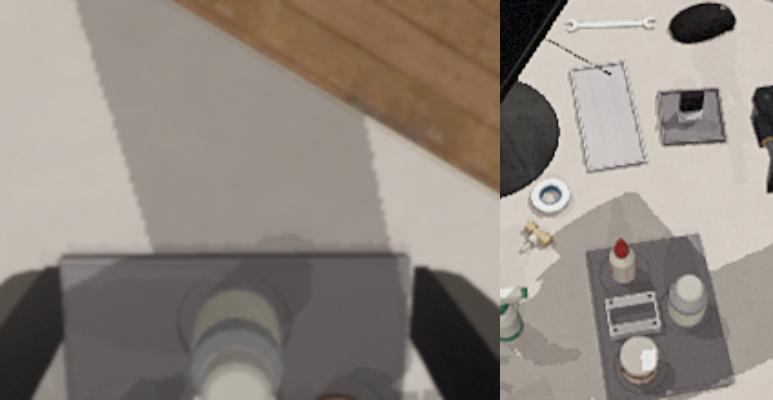

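All three items stand upright in their recesses, the tray is empty, and the cartridge stands mid-dish. The bystanders look unmoved. Handing in.

```bash
python3 -c "
from workcell import hand_in;print(hand_in())"
```

```text
the job is handed in; nothing more can be done
None
```

The job was handed in at about 53 s, done in the order asked: the cartridge stands upright within a few mm of the dish's centre, the jar, bottle and can are back upright in their recesses, and the spanner, tape roll and mouse were not touched.

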